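# Line up the ointment jars by size in the tier tray

### The arm

A 6-joint arm with a two-finger parallel gripper is mounted at the origin on the work surface. World frame = base frame: x ahead of the robot, y to its left, z up, the work surface at z = 0. Lengths are in m, angles in rad, forces in N, time in s.
With the tool pointing down it reaches from about 0.25 to 0.775 m from the base axis. Payload 4 kg.
Tool frame: the origin (TCP) lies between the finger pads; the fingertips stand 14 mm ahead of it and the grasp point (between the pads) lies 5 mm behind it (tip_reach is the distance from the TCP to the fingertips, in m); z points along the fingers, y is the line along which they close (so a half turn about z gives the same grasp; the last joint's range is limited). The gripper opens to 94 mm and grips with 3 to 60 N. Pads are 16 mm wide; open, the fingers measure 119 mm over their backs; the gripper's body (75 mm by 177 mm) begins 78 mm behind the grasp point.
Start: joints at [1.211, 0.087, 1.371, -0, 1.684, -0.103], TCP at [0.14, 0.532, 0.22] pointing down, gripper open.
Joint ranges: [-3.1, 3.1], [-0.76, 2.03], [0.27, 2.55], [-1.08, 4.22], [0.17, 2.65], [-2.57, 2.57]. Speed limits (rad/s): [2.79, 2.79, 3.14, 3.14, 3.14, 3.14].

### API

Orientations are given as [roll, pitch, yaw] about the fixed x, y, z axes, in that order (R = Rz(yaw) Ry(pitch) Rx(roll)).
In Python, from bench import * gives the robot as it stands. The module is installed in compiled form; this text tells all that it offers.
- The arm moves only by the tool servo_tool, never from a script. Its argument "targets" is a list of rows, each a list of 4 numbers: the shift along the tool's x, y, z in cm, then the turn about the tool's z in degrees. A call has 1 to 8 rows; each row is the pose to reach, as a shift and turn from the pose commanded when the call began, along the tool's axes at that moment; what a row does not reach only later rows make up. A row lasts 1/8 s, in which the tool goes at most 62.5 mm and 10.7 degrees, less where a joint would pass 70% of its speed; a pose out of reach is approached as far as the arm can. A call with a gripper value outside its range is refused whole. "claw" is the closure in counts, from 0 (fully open) to 255 (shut), set as the call begins (left out, the last holds). The fingers move at their own pace and stop on an object; the grip force is fixed at half the most. Time passes only in rows, so rows that repeat a pose let the fingers close. It gives the time, the measured TCP pose, the force, the opening and the grip force at its end, in the units of the state.
- get_obs(): the state, without advancing time (a new reading comes with each control period).
- snapshot(name): name is "side" or "top"; returns the picture (384x512x3 uint8, blue, green, red); there is no depth.
- camera_model(name): a dict with "camera_matrix" (3x3 intrinsics, pixels), "k1" (the pictures are not rectified: a ray, as slopes to the right and down, at radius r is drawn at 1 + k1 r^2 times it, then the intrinsics apply), "camera_from_world" (4x4, takes a point from world to camera coordinates). Camera axes: x right, y up, looking along -z (the intrinsics and any distortion apply to the point x, -y, -z); pixel columns grow to the right and rows downward; lengths in m; the calibration is good to about 2 mm. A picture is of the moment at which its call begins. camera_model takes no time and is no camera call.
- close_job(): hands the job in; it is judged then, once.
The state is a dict: "time": time; "joint_positions": joint angles; "qvel": joint speeds; "joint_torque": joint torques, N m; "tool_pos": TCP position; "ee_rot": TCP orientation; "wrist_force": force on the tool from outside, world axes, zero at the start; "wrist_torque": the same for the moment, N m; "width": finger opening in m; "finger_force": force on a finger pad.
Only numpy, scipy, OpenCV 4.12 (cv2) and the standard library are available. Lean on these libraries where they do the work, as an engineer would, in place of code of your own. Each camera call takes 0.05 s, during which the arm holds its last target. There are 200 camera calls.

### The job

Line up the four loose brown glass jars with black lids by size in the four empty cells of the low grey tray on the ledge, one jar upright in the middle of each cell: the smallest in the cell next to the yellow ear thermometer, then each one bigger than the last, so that the biggest ends up next to the aluminium tin. Set the jars down rather than drop them, and leave the thermometer and the little dropper bottle where they are.

Things in the scene. Friction and masses are not known exactly. Their poses are not given: they have to be found in the camera images.
- jar1: The smallest of the four loose brown glass jars with black screw lids: a plain upright cylinder 36 mm in diameter (lid and glass alike) and 46 mm tall with its lid, standing on the ledge. Origin: centre of its underside; z up its axis.
- jar2: The second smallest of the four loose brown glass jars with black screw lids: a plain upright cylinder 44 mm in diameter (lid and glass alike) and 58 mm tall with its lid, standing on the ledge. Origin: centre of its underside; z up its axis.
- jar3: The second biggest of the four loose brown glass jars with black screw lids: a plain upright cylinder 52 mm in diameter (lid and glass alike) and 70 mm tall with its lid, standing on the ledge. Origin: centre of its underside; z up its axis.
- jar4: The biggest of the four loose brown glass jars with black screw lids: a plain upright cylinder 60 mm in diameter (lid and glass alike) and 82 mm tall with its lid, standing on the ledge. Origin: centre of its underside; z up its axis.
- cell1: Empty open cell of the low translucent grey tray: one end cell of the row of four, at the tray's +y end. All four alike, fixed: 110 mm (x, across the tray) by 83 mm (y, along the row), walls 2.5 mm thick, 18 mm tall; pitch 84 mm. Origin: centre of its underside, 4 mm above the ledge; inner floor 2.5 mm higher. Tray rim: 24 mm above the ledge.
- cell2: Empty open cell of the low translucent grey tray: second cell from the +y end. All four alike, fixed: 110 mm (x, across the tray) by 83 mm (y, along the row), walls 2.5 mm thick, 18 mm tall; pitch 84 mm. Origin: centre of its underside, 4 mm above the ledge; inner floor 2.5 mm higher. Tray rim: 24 mm above the ledge.
- cell3: Empty open cell of the low translucent grey tray: third cell from the +y end. All four alike, fixed: 110 mm (x, across the tray) by 83 mm (y, along the row), walls 2.5 mm thick, 18 mm tall; pitch 84 mm. Origin: centre of its underside, 4 mm above the ledge; inner floor 2.5 mm higher. Tray rim: 24 mm above the ledge.
- cell4: Empty open cell of the low translucent grey tray: other end cell of the row of four, at the tray's -y end. All four alike, fixed: 110 mm (x, across the tray) by 83 mm (y, along the row), walls 2.5 mm thick, 18 mm tall; pitch 84 mm. Origin: centre of its underside, 4 mm above the ledge; inner floor 2.5 mm higher. Tray rim: 24 mm above the ledge.
- thermometer: Yellow plastic ear thermometer, 100 x 42 x 34 mm, lying loose across the tray in the undivided space at one end of the row of cells (either end), 75 mm from the centre of the end cell beside it; an aluminium tin lies in the space at the other end. Origin: middle of its underside; x along its length.
- dropper: Small slender brown dropper bottle with a white top, 28 mm in diameter and 80 mm tall, standing loose among the jars. Origin: centre of its underside; z up its axis. Not one of the jars.

How it is judged:
At the end, for the whole second after the job is handed in: Each jar stands upright (within 0.1 rad) and still on the floor of its own cell, its centre within 15 mm of the cell's centre: smallest jar in the end cell beside the thermometer, then second smallest, second biggest, and the biggest in the end cell beside the tin (((horizontal distance between thermometer and cell1 below 0.115 m and horizontal distance between jar1 and cell1 below 0.015 m and horizontal distance between jar2 and cell2 below 0.015 m and horizontal distance between jar3 and cell3 below 0.015 m and horizontal distance between jar4 and cell4 below 0.015 m) or (horizontal distance between thermometer and cell4 below 0.115 m and horizontal distance between jar1 and cell4 below 0.015 m and horizontal distance between jar2 and cell3 below 0.015 m and horizontal distance between jar3 and cell2 below 0.015 m and horizontal distance between jar4 and cell1 below 0.015 m)) and angle between each of jar1, jar2, jar3, jar4's own z axis and vertical below 0.1 rad and z of each of jar1, jar2, jar3, jar4 in the frame of cell1 below 0.008 m and linear speed of each of jar1, jar2, jar3, jar4 below 0.02 m/s); the robot touches nothing.
It fails at once if a jar is dropped or knocked flying (faster than 0.7 m/s with no finger on it, a fall of about 25 mm) ((linear speed of jar1 above 0.7 m/s and contact force between jar1 and the fingers below 0.05 N) or (linear speed of jar2 above 0.7 m/s and contact force between jar2 and the fingers below 0.05 N) or (linear speed of jar3 above 0.7 m/s and contact force between jar3 and the fingers below 0.05 N) or (linear speed of jar4 above 0.7 m/s and contact force between jar4 and the fingers below 0.05 N)).
It fails at once if the thermometer is shifted by more than 25 mm (distance of thermometer from where it was at the start of the episode above 0.025 m).
It fails at once if the dropper bottle is shifted by more than 25 mm or tipped over (distance of dropper from where it was at the start of the episode above 0.025 m or angle between dropper's own z axis and vertical above 0.5 rad).
It also fails if it takes over 109 s, if anything falls off the work surface, if the arm or the gripper's body presses on something with over 40 N, if the wrist force passes 120 N, or if a joint passes its speed limit or range.

## Working session

There is one attempt and no reset: what is moved stays moved. The work goes in short steps, Python scripts to look and compute and a tool call to move; the robot and the scene stay as the last step left them, time stands still between calls to the robot, and variables do not carry over. Pictures are saved under pics/ and viewed, at most 14 in all, crops included, and the job is handed in when it is done.

Besides the shell and the picture viewer there is one more tool, called after "Request:" as name(argument=value, ...) on one line, values as JSON. servo_tool: Moves the arm, as the interface text tells. Its arguments: {"type":"object","properties":{"targets":{"type":"array"},"claw":{"type":"number"}},"required":["targets"]}

```bash
mkdir -p pics; python3 - <<'E'
from bench import *
import cv2
for n in("top","side"):
    cv2.imwrite(f"pics/{n}0.png",snapshot(n)); m=camera_model(n); print(m)
print(get_obs())
E
```

```text
{'camera_matrix': array([[376.2442163 ,   0.        , 257.47167304],
       [  0.        , 376.2442163 , 196.5090319 ],
       [  0.        ,   0.        ,   1.        ]]), 'k1': -0.06755466219073733, 'camera_from_world': array([[ 0.02609396, -0.99958178,  0.01246497, -0.01130456],
       [ 0.9966224 ,  0.0269839 ,  0.07756067, -0.54216959],
       [-0.07786458,  0.010399  ,  0.99690971, -1.04281893],
       [ 0.        ,  0.        ,  0.        ,  1.        ]])}
{'camera_matrix': array([[347.8454199 ,   0.        , 259.40704002],
       [  0.        , 347.8454199 , 186.84602289],
       [  0.        ,   0.        ,   1.        ]]), 'k1': -0.09155250960406494, 'camera_from_world': array([[-0.95648806, -0.2916038 , -0.00989013,  0.52417488],
       [ 0.14620877, -0.50836139,  0.84864108, -0.11477159],
       [-0.25249473,  0.81026904,  0.52887664, -0.7744159 ],
       [ 0.        ,  0.        ,  0.        ,  1.        ]])}
{'time': 0.1, 'joint_positions': array([ 1.21091779e+00,  8.78508814e-02,  1.37206372e+00, -2.27462779e-05,
        1.68360476e+00, -1.03104407e-01]), 'qvel': array([ 6.23856603e-05, -2.50509813e-03, -3.90079146e-03, -1.39792203e-03,
       -6.84307592e-04, -7.13315815e-04]), 'joint_torque': array([ 2.28993333e-03, -3.41252625e+01, -3.03300977e+01,  7.19894283e-02,
        3.04994301e-02, -9.61536557e-05]), 'tool_pos': array([0.13953071, 0.5315323 , 0.2184577 ]), 'ee_rot': array([-3.13967385e+00, -1.75813732e-04,  2.88481582e+00]), 'wrist_force': array([ 0.2763544 , -0.44934007, -0.58771642]), 'wrist_torque': array([ 0.0246543 , -0.0157663 ,  0.01580366]), 'finger_force': 0.0, 'width': 0.09387170026473014}
```

View pics/top0.png

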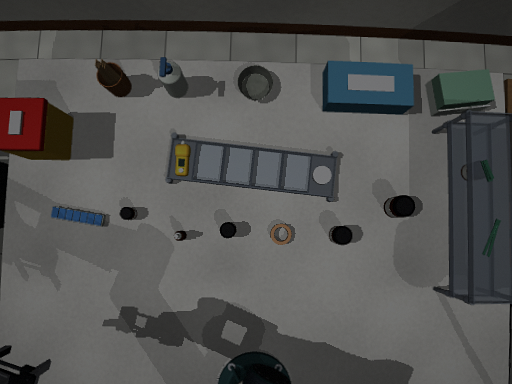

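View pics/side0.png

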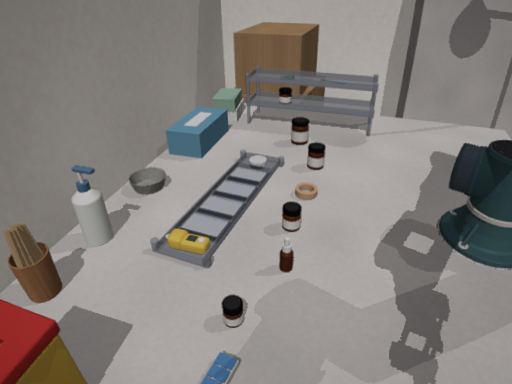

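```bash
cat > h.py <<'E'
from bench import *
import cv2, numpy as np
def ray(n,px):
    m=camera_model(n);K=m["camera_matrix"];T=m["camera_from_world"]
    d=cv2.undistortPoints(np.array([[px]],float),K,np.array([m["k1"],0,0,0,0.]))[0,0] 
    q=(np.array(px)-K[:2,2])/K[0,0]; s=q.copy()
    for _ in range(20): s=q/(1+m["k1"]*(s@s))
    R=T[:3,:3]; return -R.T@T[:3,3], R.T@np.array([s[0],-s[1],-1])
def at(n,px,z):
    c,d=ray(n,px); return c+d*(z-c[2])/d[2]
def proj(n,p):
    m=camera_model(n);K=m["camera_matrix"];c=m["camera_from_world"]@np.append(p,1)
    s=np.array([c[0],-c[1]])/-c[2]; s=s*(1+m["k1"]*(s@s)); return K[:2,:2]@s+K[:2,2]
E
python3 - <<'E'
import cv2,numpy as np
t=cv2.imread("pics/top0.png")
c=[cv2.resize(t[y-20:y+20,x-20:x+20],None,fx=5,fy=5,interpolation=cv2.INTER_NEAREST) for x,y in((127,213),(228,230),(342,235),(401,206))]
a=np.hstack(c); b=cv2.resize(t[125:205,160:345],(800,346))
cv2.imwrite("pics/c.png",np.clip(np.vstack([a,b]).astype(float)*1.6,0,255))
E
```

```text
[ WARN:0@0.043] global loadsave.cpp:1063 imwrite_ Unsupported depth image for selected encoder is fallbacked to CV_8U.
```

View pics/c.png

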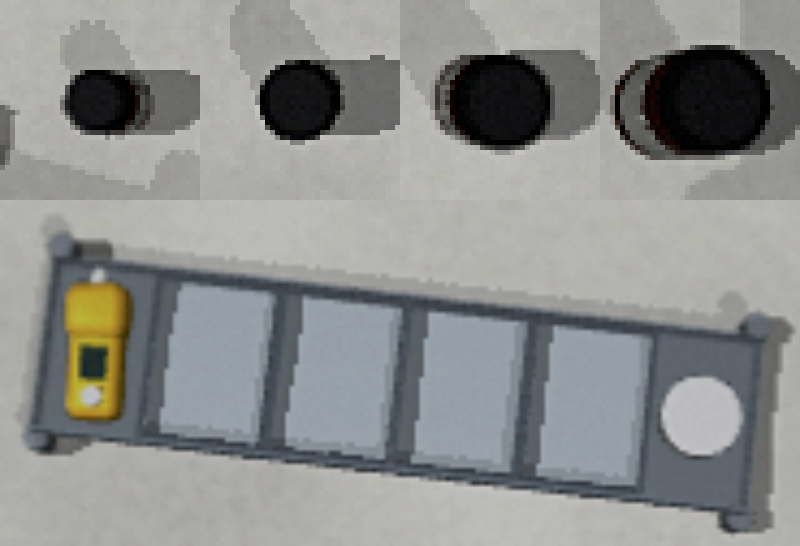

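```bash
python3 - <<'E'
from h import *
t=cv2.imread("pics/top0.png"); g=t.max(2)
c,_=ray("top",(0,0)); print("cam",c.round(3)); nad=proj("top",[c[0],c[1],0.0])
print("nadir px",nad)
for i,((x,y),D,H) in enumerate(zip(((127,213),(228,230),(342,235),(401,206)),(36,44,52,60),(46,58,70,82))):
    m=np.zeros_like(g); m[y-22:y+22,x-22:x+22]=(g[y-22:y+22,x-22:x+22]<28)
    n,l,s,ce=cv2.connectedComponentsWithStats(m); k=1+np.argmax(s[1:,4])
    ys,xs=np.nonzero(l==k); P=np.c_[xs,ys]; u=ce[k]-nad; u/=np.linalg.norm(u)
    r=D/2000*376.2/(c[2]-H/1000)
    a=P@u; b=P@[-u[1],u[0]]
    ctr=u*(np.sort(a)[-3:].mean()+.4-r)+np.array([-u[1],u[0]])*(b.max()+b.min())/2
    print("jar",i+1,"box",s[k],ce[k].round(1),"ctr",ctr.round(1),"2r",round(2*r,1),"spanb",b.max()-b.min()+1,"world",at("top",ctr,H/1000).round(4))
    # side-view check: dark blob bottoms
d=(t[...,0].astype(int)-t[...,2]); 
m=((d>6)).astype(np.uint8); m[:, :160]=0; m[:,350:]=0; m[:125]=0; m[210:]=0
m[t[...,0]<0]=0
yel=(t[...,2].astype(int)-t[...,0]>60); yel[:125]=0; yel[210:]=0; yel[:,:165]=0;yel[:,200:]=0
m[yel]=1
m=cv2.morphologyEx(m,cv2.MORPH_CLOSE,np.ones((11,11))); m=cv2.morphologyEx(m,cv2.MORPH_OPEN,cv2.getStructuringElement(2,(13,13)))
cs=max(cv2.findContours(m,0,1)[0],key=cv2.contourArea); R=cv2.minAreaRect(cs); bx=cv2.boxPoints(R)
W=np.array([at("top",p,.024)[:2] for p in bx]); print("tray",R,W.round(4),"ctr",W.mean(0).round(4),"len",np.linalg.norm(W-np.roll(W,1,0),axis=1).round(4))
L=((g>120)&(d>6)).astype(np.uint8); L[:130]=0;L[205:]=0;L[:,:190]=0;L[:,314:]=0
n,l,s,ce=cv2.connectedComponentsWithStats(L)
for k in range(1,n):
    if s[k,4]>150:
        R=cv2.minAreaRect(np.argwhere(l==k)[:,::-1].astype(np.float32)); W=np.array([at("top",p,.0065)[:2] for p in cv2.boxPoints(R)])
        print(s[k],ce[k].round(1),R,W.mean(0).round(4),W.round(3).tolist())
ys,xs=np.nonzero(yel);print("therm",xs.mean(),ys.mean(),at("top",(xs.mean(),ys.mean()),.04))
for p in ((181,235.5),): print("dropper",at("top",p,.08))
E
```

```text
cam [0.459 0.014 1.082]
nadir px [252.76923596 225.76896566]
jar 1 box [120 207  15  13 146] [127.1 212.8] ctr [126.5 212.8] 2r 13.1 spanb 12.936409692277635 world [0.4853 0.3642 0.046 ]
jar 2 box [220 222  16  16 204] [227.6 229.7] ctr [227.6 229.6] 2r 16.2 spanb 16.2818653074863 world [0.4471 0.0822 0.058 ]
jar 3 box [332 226  20  19 303] [341.4 234.7] ctr [341.9 234.9] 2r 19.3 spanb 19.30901572299183 world [ 0.4409 -0.2265  0.07  ]
jar 4 box [390 195  25  22 447] [402.  205.8] ctr [403.4 205.5] 2r 22.6 spanb 22.21234892305594 world [ 0.5238 -0.3909  0.082 ]
tray ((251.64938354492188, 166.86190795898438), (167.3074951171875, 41.73590087890625), 6.428747177124023) [[ 0.587   0.2631]
 [ 0.7068  0.2555]
 [ 0.666  -0.2217]
 [ 0.5465 -0.2093]] ctr [0.6266 0.0219] len [0.4742 0.1201 0.479  0.1201]
therm 181.27205882352942 157.29779411764707 [0.64522773 0.21971159 0.04      ]
dropper [0.42850464 0.20377155 0.08      ]
```

```bash
cat >> h.py <<'E'
C0=np.array([.6266,.0219]); A=.0855; ey=np.array([np.sin(A),np.cos(A)]); ex=np.array([np.cos(A),-np.sin(A)])
cell=[C0+ey*s for s in(.126,.042,-.042,-.126)]
jar=[(.4853,.3642),(.4471,.0822),(.4409,-.2265),(.5238,-.3909)]
DH=[(.036,.046),(.044,.058),(.052,.070),(.060,.082)]
def go(p,yaw=np.pi/2-A):
    "move needed, tool axes cm / deg"
    o=get_obs();R=cv2.Rodrigues
    y=o["ee_rot"][2]; d=np.array(p)-o["tool_pos"]
    tx=np.array([np.cos(y),np.sin(y),0]); ty=np.array([np.sin(y),-np.cos(y),0])
    print("t",round(o["time"],2),"dx dy dz turn",np.round([d@tx*100,d@ty*100,-d[2]*100,np.degrees(y-yaw)],2),"w",o["width"],"F",o["wrist_force"].round(1))
E
python3 - <<'E'
from h import *
I={n:cv2.resize(cv2.imread(f"pics/{n}0.png"),None,fx=3,fy=3) for n in("top","side")}
def line(n,P,c):
    q=np.array([proj(n,p)*3+1 for p in P]).round().astype(np.int32); cv2.polylines(I[n],[q],True,c,1)
th=np.linspace(0,6.28,40)
for n in I:
    for c in cell:
        for z,col in((.0065,(0,255,0)),(.022,(0,0,255))):
            line(n,[np.append(c+ex*a*.0525+ey*b*.039,z) for a,b in((1,1),(1,-1),(-1,-1),(-1,1))],col)
    for (x,y),(D,H) in zip(jar,DH):
        for z in(0,H): line(n,[(x+D/2*np.cos(t),y+D/2*np.sin(t),z) for t in th],(0,255,255))
o=np.vstack([cv2.resize(I["top"][380:620,340:1260],(800,209)),cv2.resize(I["side"][300:1000,450:1050],(456,390))[:, :] if 0 else np.pad(cv2.resize(I["side"][240:1000,450:1050],(308,390)),((0,0),(0,492),(0,0)))])
cv2.imwrite("pics/ov1.png",I["top"][390:610,490:1040]); cv2.imwrite("pics/ov2.png",I["side"][330:930,440:1040])
go((*jar[0],.22))
E
```

```text
t 0.1 dx dy dz turn [-37.69  -7.4   -0.15  80.19] w 0.09387170026473014 F [ 0.3 -0.4 -0.6]
```

View pics/ov1.png

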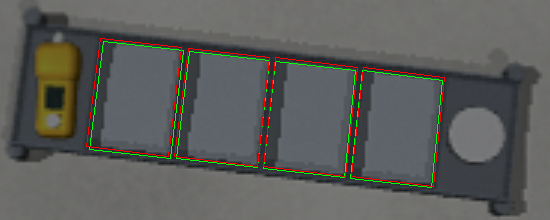

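View pics/ov2.png

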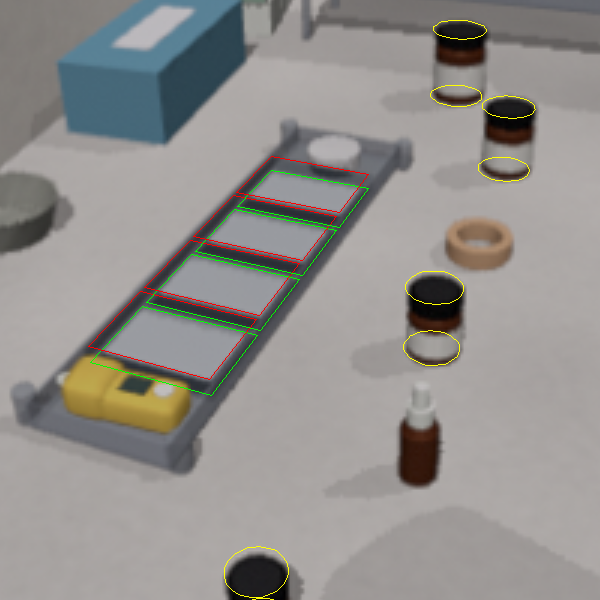

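Request:
servo_tool(targets=[[-4.7,-0.9,0,10],[-9.4,-1.8,0,20],[-14.1,-2.7,0,30],[-18.8,-3.6,0,40],[-23.5,-4.5,0,50],[-28.2,-5.5,0,60],[-33,-6.5,0,70],[-37.7,-7.4,0,80.2]], claw=0)

```text
time: 1.1
tool_pos: [0.4867, 0.3636, 0.2188]
ee_rot: [-3.141, 0.0, 1.479]
wrist_force: [0.2, 0.8, -0.5]
width: 0.0938
finger_force: 0.0
```

Request:
servo_tool(targets=[[0,0,0,0],[0,0,0,0],[0,0,0,0]])

```text
time: 1.48
tool_pos: [0.4844, 0.3654, 0.2195]
ee_rot: [-3.141, -0.0, 1.487]
wrist_force: [-0.0, 0.8, 1.0]
width: 0.0941
finger_force: 0.0
```

```bash
python3 -c "
from h import *
go((*jar[0],.029)); o=get_obs(); print(o['tool_pos'],o['ee_rot'])
cv2.imwrite('pics/a.png',np.hstack([cv2.resize(snapshot('top')[160:260,80:180],None,fx=4,fy=4),cv2.resize(snapshot('side')[250:350,180:280],None,fx=4,fy=4)]))"
```

```text
t 1.48 dx dy dz turn [-0.11  0.1  19.05  0.11] w 0.09412272664083876 F [-0.   0.8  1. ]
[0.48441864 0.36539141 0.21954663] [-3.14122160e+00 -2.00015906e-04  1.48727419e+00]
```

View pics/a.png

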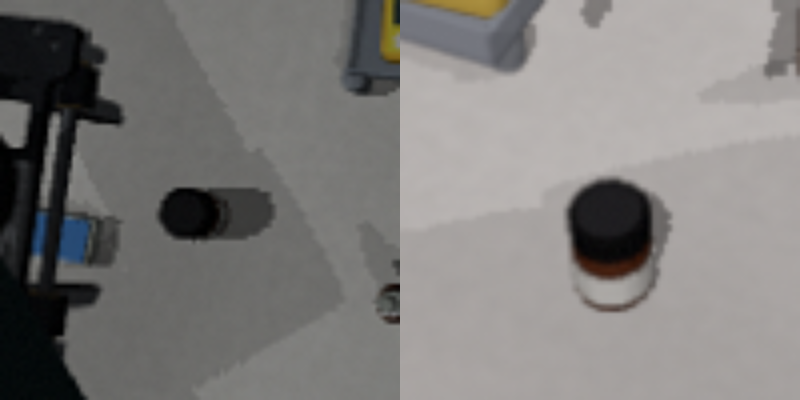

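Request:
servo_tool(targets=[[-0.1,0.1,5,0],[-0.1,0.1,10,0],[-0.1,0.1,14,0],[-0.1,0.1,17,0],[-0.1,0.1,19,0],[-0.1,0.1,19,0],[-0.1,0.1,19,0]])

```text
time: 2.45
tool_pos: [0.4868, 0.3644, 0.0308]
ee_rot: [3.14, -0.001, 1.486]
wrist_force: [-0.5, 0.0, -0.2]
width: 0.0937
finger_force: 0.0
```

Request:
servo_tool(targets=[[0,0,0,0],[0,0,0,0],[0,0,0,0],[0,0,0,0],[0,0,0,0],[0,0,0,0],[0,0,0,0],[0,0,0,0]], claw=255)

```text
time: 3.45
tool_pos: [0.4863, 0.3636, 0.0294]
ee_rot: [-3.141, 0.0, 1.485]
wrist_force: [-0.6, 0.6, 0.7]
width: 0.0357
finger_force: 30.0
```

```bash
python3 -c "
from h import *
o=get_obs(); print(o['tool_pos'],o['ee_rot'],o['width'],o['finger_force'])
cv2.imwrite('pics/b.png',np.hstack([cv2.resize(snapshot('top')[160:260,80:180],None,fx=4,fy=4),cv2.resize(snapshot('side')[250:350,180:280],None,fx=4,fy=4)]))
go((*cell[0],.11))"
```

```text
[0.48628403 0.36360231 0.02944485] [-3.14127711e+00  8.08908082e-06  1.48506977e+00] 0.035693595416298865 30.000169627019204
t 3.55 dx dy dz turn [-2.024e+01  1.689e+01 -8.060e+00 -1.000e-02] w 0.035434889314161576 F [0.1 0.1 0.4]
```

View pics/b.png

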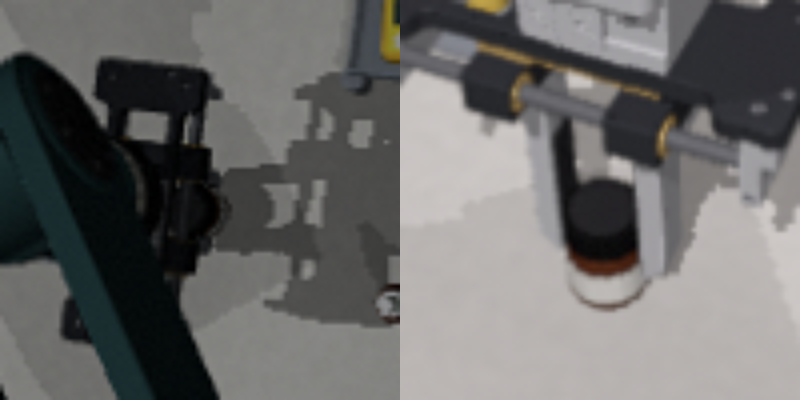

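Request:
servo_tool(targets=[[0,0,-3,0],[0,0,-7,0],[-2,2,-8.5,0],[-6,5,-8.5,0],[-10,8.5,-8.5,0],[-14,12,-8.5,0],[-18,15,-8.5,0],[-20.2,16.9,-8.5,0]])

```text
time: 4.55
tool_pos: [0.6387, 0.1451, 0.114]
ee_rot: [3.142, 0.001, 1.483]
wrist_force: [-0.3, -0.0, -1.3]
width: 0.0353
finger_force: 30.0
```

Request:
servo_tool(targets=[[0,0,0,0],[0,0,0,0],[0,0,0,0],[0,0,0,0]])

```text
time: 5.05
tool_pos: [0.6371, 0.149, 0.1146]
ee_rot: [3.141, -0.0, 1.487]
wrist_force: [0.8, -1.1, -0.5]
width: 0.0352
finger_force: 30.0
```

```bash
python3 -c "
from h import *
go((*cell[0],.0359))"
```

```text
t 5.05 dx dy dz turn [-0.15  0.04  7.87  0.08] w 0.03519306270436093 F [ 0.8 -1.1 -0.5]
```

Request:
servo_tool(targets=[[-0.1,0,3,0],[-0.1,0,5.5,0],[-0.1,0,6.8,0],[-0.1,0,7.3,0],[-0.1,0,7.6,0],[-0.1,0,7.75,0],[-0.1,0,7.85,0],[-0.1,0,7.85,0]])

```text
time: 6.05
tool_pos: [0.6377, 0.1468, 0.0364]
ee_rot: [3.141, -0.0, 1.485]
wrist_force: [-0.0, -0.5, -0.8]
width: 0.0352
finger_force: 30.0
```

Request:
servo_tool(targets=[[0,0,0,0],[0,0,0,0]])

```text
time: 6.3
tool_pos: [0.6375, 0.1469, 0.0361]
ee_rot: [3.141, -0.0, 1.485]
wrist_force: [-0.2, -0.1, -1.1]
width: 0.0352
finger_force: 30.0
```

Request:
servo_tool(targets=[[0,0,0.05,0],[0,0,0.1,0],[0,0,0.1,0]])

```text
time: 6.68
tool_pos: [0.6376, 0.1469, 0.0359]
ee_rot: [3.141, -0.0, 1.485]
wrist_force: [-2.7, -1.9, 5.5]
width: 0.0353
finger_force: 30.0
```

Request:
servo_tool(targets=[[0,0,0,0],[0,0,0,0],[0,0,0,0],[0,0,0,0],[0,0,-3,0],[0,0,-7,0],[0,0,-11,0],[0,0,-11,0]], claw=85)

```text
time: 7.68
tool_pos: [0.64, 0.1472, 0.1501]
ee_rot: [3.132, -0.002, 1.485]
wrist_force: [-0.3, -0.4, -0.4]
width: 0.063
finger_force: 0.0
```

```bash
python3 -c "
from h import *
cv2.imwrite('pics/d.png',cv2.resize(snapshot('side')[130:280,140:290],None,fx=3.5,fy=3.5))
go((*jar[1],.145))"
```

```text
t 7.72 dx dy dz turn [-8.100e+00 -1.852e+01  2.000e-01 -1.000e-02] w 0.0626043822708547 F [-0.1 -0.5 -0.3]
```

View pics/d.png

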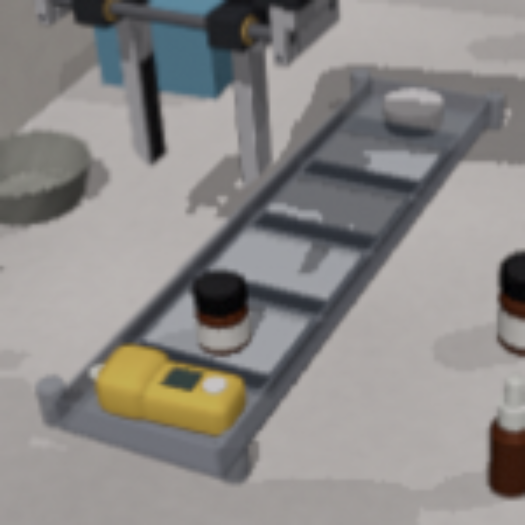

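Request:
servo_tool(targets=[[-1.6,-3.7,0,0],[-3.2,-7.4,0,0],[-4.8,-11.1,0,0],[-6.4,-14.8,0,0],[-8.1,-18.5,0,0],[-8.1,-18.5,0,0],[-8.1,-18.5,0,0],[-8.1,-18.5,0,0]], claw=0)

```text
time: 8.72
tool_pos: [0.4468, 0.0822, 0.1444]
ee_rot: [-3.141, -0.0, 1.485]
wrist_force: [0.5, -0.0, 0.0]
width: 0.0938
finger_force: 0.0
```

```bash
python3 -c "
from h import *
go((*jar[1],.04))"
```

```text
t 8.72 dx dy dz turn [ 0.    0.03 10.44 -0.  ] w 0.09379116593254724 F [ 0.5 -0.   0. ]
```

Request:
servo_tool(targets=[[0,0,4,0],[0,0,7.5,0],[0,0,9.5,0],[0,0,10.4,0],[0,0,10.4,0],[0,0,10.4,0]])

```text
time: 9.48
tool_pos: [0.4473, 0.0821, 0.0421]
ee_rot: [3.14, -0.0, 1.485]
wrist_force: [0.2, -0.1, 0.3]
width: 0.0941
finger_force: 0.0
```

Request:
servo_tool(targets=[[0,0,0,0],[0,0,0,0],[0,0,0,0],[0,0,0,0],[0,0,0,0],[0,0,0,0],[0,0,0,0],[0,0,0,0]], claw=255)

```text
time: 10.48
tool_pos: [0.446, 0.082, 0.0409]
ee_rot: [-3.141, -0.0, 1.485]
wrist_force: [-1.1, 0.0, -0.1]
width: 0.0438
finger_force: 30.0
```

```bash
python3 -c "
from h import *
print(get_obs()['tool_pos']);go((*cell[1],.12))"
```

```text
[0.44601159 0.08199439 0.04093865]
t 10.47 dx dy dz turn [-2.400e-01  1.851e+01 -7.910e+00 -1.000e-02] w 0.04381039003035759 F [-1.1  0.  -0.1]
```

Request:
servo_tool(targets=[[0,0,-3,0],[0,0,-7,0],[0,2,-8.5,0],[0,6,-8.5,0],[-0.1,10,-8.5,0],[-0.1,14,-8.5,0],[-0.2,17,-8.5,0],[-0.2,18.5,-8.5,0]])

```text
time: 11.48
tool_pos: [0.6315, 0.0638, 0.1246]
ee_rot: [-3.14, 0.0, 1.485]
wrist_force: [0.4, -0.6, -2.0]
width: 0.0433
finger_force: 30.0
```

Request:
servo_tool(targets=[[0,0,0,0],[0,0,0,0],[0,0,0,0],[0,0,0,0]])

```text
time: 11.98
tool_pos: [0.6299, 0.0643, 0.1263]
ee_rot: [3.141, -0.0, 1.485]
wrist_force: [-0.2, -0.3, -1.6]
width: 0.0439
finger_force: 30.0
```

```bash
python3 -c "
from h import *
go((*cell[1],.0409+.0065))"
```

```text
t 11.97 dx dy dz turn [-0.05  0.03  7.89 -0.  ] w 0.04393748635293879 F [-0.2 -0.3 -1.6]
```

Request:
servo_tool(targets=[[-0.05,0,3,0],[-0.05,0,5.5,0],[-0.05,0,6.8,0],[-0.05,0,7.3,0],[-0.05,0,7.6,0],[-0.05,0,7.75,0],[-0.05,0,7.85,0],[-0.05,0,7.85,0]])

```text
time: 12.98
tool_pos: [0.6305, 0.0637, 0.0478]
ee_rot: [3.141, -0.0, 1.485]
wrist_force: [0.2, -0.5, -2.1]
width: 0.0436
finger_force: 30.0
```

Request:
servo_tool(targets=[[0,0,0.05,0],[0,0,0.1,0],[0,0,0.1,0]])

```text
time: 13.35
tool_pos: [0.6305, 0.0637, 0.0475]
ee_rot: [3.141, -0.0, 1.485]
wrist_force: [-1.7, 0.2, 4.2]
width: 0.0433
finger_force: 30.0
```

Contact felt; release to ~68 mm and rise.

Request:
servo_tool(targets=[[0,0,0,0],[0,0,0,0],[0,0,0,0],[0,0,0,0],[0,0,-3,0],[0,0,-7,0],[0,0,-10,0],[0,0,-10,0]], claw=70)

```text
time: 14.35
tool_pos: [0.6322, 0.0637, 0.15]
ee_rot: [3.135, -0.001, 1.485]
wrist_force: [0.2, 0.4, 0.1]
width: 0.0687
finger_force: 0.0
```

```bash
python3 -c "
from h import *
go((*jar[2],.15))"
```

```text
t 14.35 dx dy dz turn [-3.055e+01 -1.658e+01 -0.000e+00 -1.000e-02] w 0.06868939617937878 F [0.2 0.4 0.1]
```

Request:
servo_tool(targets=[[-4.5,-2.4,0,0],[-9,-4.8,0,0],[-14,-7.5,0,0],[-19,-10.3,0,0],[-24,-13,0,0],[-28,-15.2,0,0],[-30.5,-16.6,0,0],[-30.5,-16.6,0,0]], claw=0)

```text
time: 15.35
tool_pos: [0.4371, -0.2267, 0.1444]
ee_rot: [-3.139, -0.002, 1.481]
wrist_force: [0.3, 1.0, -0.8]
width: 0.0942
finger_force: 0.0
```

Request:
servo_tool(targets=[[0,0,0,0],[0,0,0,0],[0,0,0,0]])

```text
time: 15.72
tool_pos: [0.4393, -0.2252, 0.1463]
ee_rot: [-3.141, -0.0, 1.487]
wrist_force: [-0.0, 0.1, 0.6]
width: 0.0941
finger_force: 0.0
```

```bash
python3 -c "
from h import *
go((*jar[2],.048))"
```

```text
t 15.72 dx dy dz turn [-0.12  0.17  9.83  0.08] w 0.09414842701975139 F [-0.   0.1  0.6]
```

Request:
servo_tool(targets=[[-0.1,0.1,4,0],[-0.1,0.1,7.5,0],[-0.1,0.1,9.2,0],[-0.1,0.1,9.8,0],[-0.1,0.1,9.8,0],[-0.1,0.1,9.8,0]])

```text
time: 16.48
tool_pos: [0.4407, -0.2277, 0.05]
ee_rot: [3.139, 0.001, 1.485]
wrist_force: [1.0, 0.8, 0.6]
width: 0.094
finger_force: 0.0
```

Request:
servo_tool(targets=[[0,0,0,0],[0,0,0,0],[0,0,0,0],[0,0,0,0],[0,0,0,0],[0,0,0,0],[0,0,0,0],[0,0,0,0]], claw=255)

```text
time: 17.48
tool_pos: [0.4395, -0.227, 0.0484]
ee_rot: [-3.141, -0.0, 1.485]
wrist_force: [-1.2, 0.1, 0.8]
width: 0.0513
finger_force: 30.0
```

```bash
python3 -c "
from h import *
print(get_obs()['tool_pos']);go((*cell[2],.12))"
```

```text
[ 0.43949955 -0.22703143  0.04840781]
t 17.48 dx dy dz turn [ 2.220e+01  1.651e+01 -7.160e+00 -1.000e-02] w 0.05132952503604138 F [-1.2  0.1  0.8]
```

Request:
servo_tool(targets=[[0,0,-3,0],[0,0,-7,0],[2.5,2,-8.5,0],[7,5,-8.5,0],[12,8.9,-8.5,0],[17,12.6,-8.5,0],[20.5,15.3,-8.5,0],[22.2,16.5,-8.5,0]])

```text
time: 18.48
tool_pos: [0.6239, -0.0179, 0.1321]
ee_rot: [-3.14, -0.0, 1.487]
wrist_force: [0.1, -0.7, -1.6]
width: 0.0519
finger_force: 30.0
```

Request:
servo_tool(targets=[[0,0,0,0],[0,0,0,0],[0,0,0,0],[0,0,0,0]])

```text
time: 18.98
tool_pos: [0.6227, -0.0211, 0.1338]
ee_rot: [3.141, 0.0, 1.483]
wrist_force: [-0.3, -0.6, -2.9]
width: 0.0518
finger_force: 30.0
```

```bash
python3 -c "
from h import *
go((*cell[2],.0484+.0065))"
```

```text
t 18.98 dx dy dz turn [ 0.12  0.03  7.89 -0.11] w 0.051751074799042306 F [-0.3 -0.6 -2.9]
```

Request:
servo_tool(targets=[[0.1,0,3,0],[0.1,0,5.5,0],[0.1,0,6.8,0],[0.1,0,7.3,0],[0.1,0,7.6,0],[0.1,0,7.75,0],[0.1,0,7.85,0],[0.1,0,7.85,0]])

```text
time: 19.98
tool_pos: [0.6234, -0.019, 0.0553]
ee_rot: [3.141, -0.0, 1.485]
wrist_force: [-0.4, -0.4, -1.7]
width: 0.0513
finger_force: 30.0
```

Request:
servo_tool(targets=[[0,0,0.05,0],[0,0,0.1,0],[0,0,0.1,0]])

```text
time: 20.35
tool_pos: [0.6234, -0.019, 0.0549]
ee_rot: [3.141, -0.0, 1.485]
wrist_force: [-0.9, 0.4, 3.3]
width: 0.0513
finger_force: 30.0
```

Request:
servo_tool(targets=[[0,0,0,0],[0,0,0,0],[0,0,0,0],[0,0,0,0],[0,0,-3,0],[0,0,-7,0],[0,0,-10,0],[0,0,-10,0]], claw=45)

```text
time: 21.35
tool_pos: [0.6251, -0.0192, 0.1574]
ee_rot: [3.135, 0.0, 1.485]
wrist_force: [-0.6, -0.2, 0.3]
width: 0.0773
finger_force: 0.0
```

```bash
python3 -c "
from h import *
go((*jar[3],.16))"
```

```text
t 21.35 dx dy dz turn [-3.79e+01 -6.91e+00 -2.60e-01 -1.00e-02] w 0.07729487265700756 F [-0.6 -0.2  0.3]
```

Request:
servo_tool(targets=[[-5,-1,0,0],[-10.5,-2,0,0],[-16,-3,0,0],[-21.5,-4,0,0],[-27,-5,0,0],[-32,-6,0,0],[-36,-6.6,0,0],[-37.9,-6.9,0,0]], claw=0)

```text
time: 22.35
tool_pos: [0.5204, -0.3921, 0.1513]
ee_rot: [-3.139, -0.002, 1.483]
wrist_force: [0.6, 0.0, 0.3]
width: 0.094
finger_force: 0.0
```

Request:
servo_tool(targets=[[0,0,0,0],[0,0,0,0],[0,0,0,0],[0,0,0,0]])

```text
time: 22.85
tool_pos: [0.5226, -0.3896, 0.1542]
ee_rot: [3.141, -0.0, 1.487]
wrist_force: [-0.1, -0.4, -0.1]
width: 0.0944
finger_force: 0.0
```

```bash
python3 -c "
from h import *
go((*jar[3],.058))"
```

```text
t 22.85 dx dy dz turn [-0.12  0.13  9.62  0.08] w 0.09443772938211518 F [-0.1 -0.4 -0.1]
```

Request:
servo_tool(targets=[[-0.1,0.1,4,0],[-0.1,0.1,7.5,0],[-0.1,0.1,9,0],[-0.1,0.1,9.6,0],[-0.1,0.1,9.6,0],[-0.1,0.1,9.6,0]])

```text
time: 23.6
tool_pos: [0.5237, -0.3925, 0.0598]
ee_rot: [3.139, 0.002, 1.485]
wrist_force: [0.1, -0.8, 0.4]
width: 0.0941
finger_force: 0.0
```

Request:
servo_tool(targets=[[0,0,0,0],[0,0,0,0],[0,0,0,0],[0,0,0,0],[0,0,0,0],[0,0,0,0],[0,0,0,0],[0,0,0,0]], claw=255)

```text
time: 24.6
tool_pos: [0.5226, -0.3918, 0.058]
ee_rot: [-3.141, -0.0, 1.485]
wrist_force: [-2.2, 0.4, 1.3]
width: 0.059
finger_force: 30.0
```

```bash
python3 -c "
from h import *
print(get_obs()['tool_pos']);go((*cell[3],.14))"
```

```text
[ 0.52261442 -0.39177917  0.05798659]
t 24.6 dx dy dz turn [ 2.951e+01  6.820e+00 -8.200e+00 -1.000e-02] w 0.058980220619306016 F [-2.2  0.4  1.3]
```

Request:
servo_tool(targets=[[0,0,-3,0],[0,0,-7,0],[3,0.7,-9,0],[9,2.1,-9,0],[15,3.5,-9,0],[21,4.9,-9,0],[26.5,6.1,-9,0],[29.5,6.8,-9,0]])

```text
time: 25.6
tool_pos: [0.6165, -0.1002, 0.1469]
ee_rot: [-3.141, -0.002, 1.488]
wrist_force: [-0.3, 0.7, -2.6]
width: 0.0595
finger_force: 30.0
```

Request:
servo_tool(targets=[[0,0,0,0],[0,0,0,0],[0,0,0,0],[0,0,0,0]])

```text
time: 26.1
tool_pos: [0.6157, -0.1049, 0.1479]
ee_rot: [3.142, -0.0, 1.483]
wrist_force: [0.2, -0.6, -2.1]
width: 0.0599
finger_force: 30.0
```

```bash
python3 -c "
from h import *
go((*cell[3],.058+.0065))"
```

```text
t 26.1 dx dy dz turn [ 0.13  0.    8.34 -0.12] w 0.05994056762937553 F [ 0.2 -0.6 -2.1]
```

Request:
servo_tool(targets=[[0.1,0,3,0],[0.1,0,5.5,0],[0.1,0,7,0],[0.1,0,7.7,0],[0.1,0,8.05,0],[0.1,0,8.2,0],[0.1,0,8.3,0],[0.1,0,8.3,0]])

```text
time: 27.1
tool_pos: [0.6163, -0.1027, 0.0655]
ee_rot: [3.141, 0.0, 1.485]
wrist_force: [0.1, -0.7, -1.8]
width: 0.0594
finger_force: 30.0
```

Request:
servo_tool(targets=[[0,0,0.05,0],[0,0,0.1,0],[0,0,0.1,0]])

```text
time: 27.48
tool_pos: [0.6162, -0.1028, 0.0645]
ee_rot: [3.141, 0.0, 1.485]
wrist_force: [-0.4, -0.3, -0.4]
width: 0.0595
finger_force: 30.0
```

Request:
servo_tool(targets=[[0,0,0.05,0],[0,0,0.1,0],[0,0,0.1,0]])

```text
time: 27.85
tool_pos: [0.6162, -0.1028, 0.0644]
ee_rot: [3.141, 0.0, 1.485]
wrist_force: [-2.9, -0.4, 4.4]
width: 0.0593
finger_force: 30.0
```

Request:
servo_tool(targets=[[0,0,0,0],[0,0,0,0],[0,0,0,0],[0,0,0,0],[0,0,-3,0],[0,0,-7,0],[0,0,-11,0],[0,0,-11,0]], claw=30)

```text
time: 28.85
tool_pos: [0.6183, -0.1033, 0.1778]
ee_rot: [3.133, 0.001, 1.485]
wrist_force: [1.3, -0.0, 0.9]
width: 0.0829
finger_force: 0.0
```

Request:
servo_tool(targets=[[0,-5,-2,0],[0,-10,-4,0],[0,-15,-5,0],[-4,-20,-5,0],[-8,-24,-5,0],[-13,-26,-5,0],[-18,-27,-5,0],[-23,-27,-5,0]])

```text
time: 29.85
tool_pos: [0.3259, -0.3098, 0.2216]
ee_rot: [-3.141, -0.001, 1.484]
wrist_force: [0.7, -0.0, 0.7]
width: 0.0832
finger_force: 0.0
```

```bash
python3 - <<'E'
from h import *
I={n:cv2.resize(snapshot(n),None,fx=3,fy=3) for n in("top","side")}
th=np.linspace(0,6.28,40)
for n in I:
    for c,(D,H) in zip(cell,DH):
        for z in(.0065,.0065+H):
            q=np.array([proj(n,(c[0]+D/2*np.cos(t),c[1]+D/2*np.sin(t),z))*3+1 for t in th]).round().astype(np.int32)
            cv2.polylines(I[n],[q],True,(0,255,255),1)
a=cv2.resize(I["top"][370:640,490:1040],(611,300)); b=np.zeros((600,800,3),np.uint8); b[:300,:611]=a
b[300:,:400]=cv2.resize(I["side"][420:810,460:980],(400,300)); cv2.imwrite("pics/e.png",b)
print(get_obs()["time"])
E
```

```text
29.95
```

View pics/e.png

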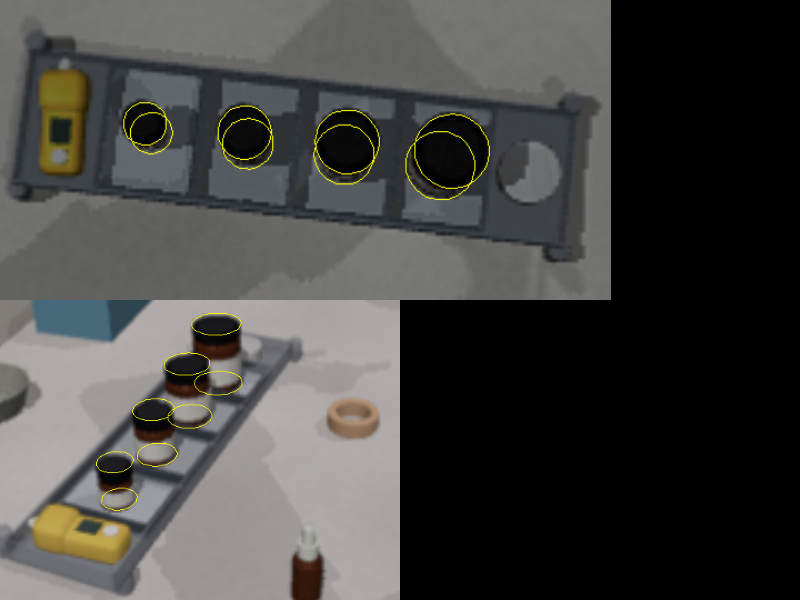

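The picture shows all four jars upright and centred in their cells, within a couple of mm. In the top crop the lids are at about (145,123), (245,133), (347,141) and (452,150). The thermometer and dropper have not moved.

```bash
python3 -c "
from bench import *
print(close_job())"
```

```text
the job is handed in; nothing more can be done
None
```

The job is handed in: the four jars stand upright in their cells, smallest beside the thermometer to biggest beside the tin, and the thermometer and dropper bottle look unmoved in the last picture (no verdict came back).

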